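# Part a two-piece ornament mould with a wedge

## Task

Take the parting wedge out of the tool rack and part the two-piece casting mould with it, working it down into the two pry slots in turn, a little at each end, until the front half stands about 7 mm off the back half at both ends. Bring it off evenly, with neither end ever more than 4 mm ahead of the other, go gently and without side strain on the wedge so that the cast inside does not crack, and keep the hand itself off the mould. Then stand the wedge fully home in its rack slot again.

Things in the scene. Friction and masses are not known exactly. Their poses are not given: they have to be found in the camera images.
- wedge: Parting wedge: steel blade, dark wood handle, 0.22 kg, 146 mm long, stands point down in the rack. Origin: middle of the tip edge; z up the handle. Blade 22 wide (along y), 62 long, thickness along x 3 at the tip growing evenly to 18.5 (both faces slope 1 in 8). Collar 30 x 38 (x, y) from 62 to 70 above the tip, then square handle 22 x 22 from 70 to 140: grip it near 112. Half-turn symmetric.
- mould: Fixed plywood board 150 x 210 x 18 mm with a wooden two-part mould on it (170 long, halves 40 thick, top 118 above table). Origin: under the board's middle; z up, y along the seam, x front to back. The seam is parallel to y but, screwed down by eye, lies up to 6 either way off x = 0. Back half (+x) is rigid; front half (-x) sits on two tight dowels, about 8 N each, stays where pushed.
- slot_left (a point): Nominal place of the left pry slot (y = +52 of the mould, on the board's x = 0, 118 above the table): the true slot is up to 6 off along x. Slot: notch in the top of the seam, half in each half, 32 long along y, 55 deep, 5.5 wide when shut, its back wall upright 2.5 behind the seam plane; the front wall moves with the front half. Bevels 2 deep at 45 degrees widen the mouth to 9.5.
- slot_right (a point): Nominal place of the right pry slot (y = -52 of the mould), same shape and same offset along x as the left one. In the slots the wedge works against about 5 to 15 N of thrust; its tip yields sideways in the hand by roughly 0.25 mm per N, and the opening ends about 1 mm short of what the blade's thickness alone would give.
- dowel_left (a joint): How far the front half has come off the back half at the left dowel (+y end, y = 76 from the middle), m: 0 shut, at most 0.016. Wedging at one slot swings the front half about the far dowel.
- dowel_right (a joint): The same at the right dowel (-y end, y = -76).
- front_skew (a joint): Skew of the front half against the back half, rad: 0 when parallel; (dowel_left - dowel_right) / 0.153, so 0.026 is 4 mm; positive when the left end leads.
- rack: Fixed dark wooden tool rack block 90 x 170 x 75 mm (x, y, z), origin under its middle. Besides the wedge it holds a gouge and a burnisher (at y = +45 and +62, up to 175 tall), fixed, not needed.
- rack_slot (a point): Mouth of the wedge's slot in the rack, at y = -45 of the rack, 75 above the table, right through: 24 x 31 mm along the rack's x and y, bevelled. When the wedge is home, its collar rests on the rack top, its tip 13 above the table, blade width along the rack's y.
Mind the look-alikes: they are no part of the job. There is more than one size of the wedge; the one meant has the size given above.

How it is judged:
By the outcome, as a careful person would: the job done as asked, in the order asked, and still so for the second after the job is handed in, with the robot touching nothing.
It also fails if it takes over 72 s, if anything falls off the work surface, if the arm or the gripper's body presses on something with over 40 N, if the wrist force passes 120 N, or if a joint passes its speed limit or range.

## Robot

A 7-joint arm with a two-finger parallel gripper is mounted at the origin on the work surface. World frame = base frame: x ahead of the robot, y to its left, z up, the work surface at z = 0. Lengths are in m, angles in rad, forces in N, time in s.
With the tool pointing down it reaches from about 0.35 to 0.9 m from the base axis. Payload 19.9 kg.
Tool frame: the origin (TCP) lies midway between the tips of the shut fingers; the grasp point (between the pads) lies 19 mm behind it; z points along the fingers, y is the line along which they close (so a half turn about z gives the same grasp; the last joint's range is limited). The gripper opens to 94 mm and grips with 3 to 60 N. Pads are 16 mm wide; open, the fingers measure 119 mm over their backs; the gripper's body (75 mm by 177 mm) begins 78 mm behind the grasp point.
Start: joints at [-1.224, 0.417, -0.01, 1.614, 0.005, 1.111, -0.053], TCP at [0.236, 0.579, 0.205] pointing down, gripper open.
Joint ranges: [-2.81, 2.81], [-0.39, 2.02], [-1.27, 1.25], [0.06, 2.57], [-1.19, 4.33], [0.19, 2], [-2.82, 2.82]. Speed limits (rad/s): [1.89, 1.89, 2.39, 2.39, 3.01, 3.01, 3.01].

## Interface

Orientations are given as a unit quaternion [w, x, y, z].
In Python, from workcell import manip gives the robot as it stands. The module is installed in compiled form; this text tells all that it offers.
- The arm moves only by the tool carry_out, never from a script. Its argument "series" is a list that holds one entry, the list of rows, each a list of 7 numbers: the shift along the tool's x, y, z in mm, then the turn, a rotation vector about the tool's x, y, z in units of 5 degrees (1.0 is 5 degrees), then the closure, from 0 (fully open) to 1 (shut). In form: [[[dx, dy, dz, ax, ay, az, gripper], ...]]. A call has 1 to 20 rows; each row is the pose to reach, as a shift and turn from the pose commanded when the call began, along the tool's axes at that moment; what a row does not reach only later rows make up. A row lasts 1/10 s, in which the tool goes at most 50 mm and 8.59 degrees, less where a joint would pass 70% of its speed; a pose out of reach is approached as far as the arm can. A call with a gripper value outside its range is refused whole. The fingers move at their own pace and stop on an object; "newtons" is the grip in N (left out, the last holds). Time passes only in rows, so rows that repeat a pose let the fingers close. It gives the time, the measured TCP pose, the force, the opening and the grip force at its end, in the units of the state.
- manip.read_state(): the state, without advancing time (a new reading comes with each control period).
- manip.grab_frame(name): name is "side" or "top"; returns the picture (400x640x3 uint8, blue, green, red); there is no depth.
- manip.camera_params(name): a dict with "fx", "fy", "cx", "cy" (pixels), "dist" ([k1, k2, p1, p2, k3] as OpenCV has them; the pictures are not rectified), "extrinsics" (4x4, takes a point from camera to world coordinates). Camera axes: x right, y up, looking along -z (the intrinsics and any distortion apply to the point x, -y, -z); pixel columns grow to the right and rows downward; lengths in m; the calibration is good to about 2 mm. A picture is of the moment at which its call begins. camera_params takes no time and is no camera call.
- manip.hand_in(): hands the job in; it is judged then, once.
Trained networks look in the newest picture that a camera, given by its name, has taken for a name from the list of things; names that differ only in an ending like _2 or _b are one class to them, and where a whole thing is asked for, a point or a joint stands for the part that bears it (a point fixed in the world has none). Each returns a list of dicts, best first, with "score" (0 to 1); they miss things now and then, are a little off and sometimes report something else, mostly with a low value. They report only what shows in the picture. A call takes as long as a camera call. They do not tell look-alikes from the thing itself.
- manip.look_for(target, camera): "uv" ([column, row] in pixels, amid what is visible of it).
- manip.spot_point(target, camera): "uv" ([column, row] in pixels: a listed point, or the origin of a listed thing).
The state is a dict: "clock": time; "joints": joint angles; "joint_velocities": joint speeds; "tau": joint torques, N m; "tcp_pos": TCP position; "orientation": TCP orientation; "wrist_force": force on the tool from outside, world axes, zero at the start; "torque": the same for the moment, N m; "grip_width": opening from 0.0 (shut) to 1.0 (fully open); "grasp_force": force on a finger pad.
Only numpy, scipy, OpenCV 4.12 (cv2) and the standard library are available. Lean on these libraries where they do the work, as an engineer would, in place of code of your own. Each camera call takes 0.05 s, during which the arm holds its last target. There are 200 camera calls.

## Working session

There is one attempt and no reset: what is moved stays moved. The work goes in short steps, Python scripts to look and compute and a tool call to move; the robot and the scene stay as the last step left them, time stands still between calls to the robot, and variables do not carry over. Pictures are saved under pics/ and viewed, at most 10 in all, crops included, and the job is handed in when it is done.

Besides the shell and the picture viewer there is one more tool, called after "Request:" as a command line: name --argument value ..., lists and objects as JSON in quotes. carry_out: Moves the arm, as the interface text tells. Its arguments: {"type":"object","properties":{"series":{"type":"array","items":{"type":"array","items":{"type":"array","items":{"type":"number"}}}},"newtons":{"type":"number"}},"required":["series"]}

```bash
mkdir -p pics; cat > h.py <<'E'
import numpy as np, cv2
from workcell import manip
from scipy.spatial.transform import Rotation as R
def cam(n):
    p=manip.camera_params(n); K=np.array([[p['fx'],0,p['cx']],[0,p['fy'],p['cy']],[0,0,1.]])
    return K,np.array(p['dist'],float),np.array(p['extrinsics'])
def ray(n,uv):
    K,d,E=cam(n); q=cv2.undistortPoints(np.array([[uv]],float),K,d)[0,0]
    return E[:3,3],E[:3,:3]@np.array([q[0],-q[1],-1.])
def atz(n,uv,z):
    o,d=ray(n,uv); return o+d*(z-o[2])/d[2]
def proj(n,P):
    K,d,E=cam(n); P=np.atleast_2d(np.array(P,float)); c=(P-E[:3,3])@E[:3,:3]*[1,-1,-1]
    return cv2.projectPoints(c,np.zeros(3),np.zeros(3),K,d)[0][:,0]
def tri(uv1,uv2,n1='side',n2='top'):
    o1,d1=ray(n1,uv1);o2,d2=ray(n2,uv2)
    A=np.stack([d1,-d2],1);s=np.linalg.lstsq(A,o2-o1,rcond=None)[0]
    a=o1+s[0]*d1;b=o2+s[1]*d2
    return (a+b)/2,np.linalg.norm(a-b)
def st():
    s=manip.read_state(); np.set_printoptions(precision=4,suppress=True)
    print('t',round(s['clock'],2),'tcp',np.array(s['tcp_pos']),'q',np.array(s['orientation']),'F',np.array(s['wrist_force']),'M',np.array(s['torque']),'w',s['grip_width'],'gf',s['grasp_force'],'j',np.array(s['joints']))
    return s
E
cat > a.py <<'E'
from h import *
st()
for n in ('side','top'):
    cv2.imwrite(f'pics/{n}0.png',manip.grab_frame(n)); K,d,E=cam(n); print(n,K[0],E[:3,3],-E[:3,2])
    for t in ('wedge','mould','rack','slot_left','slot_right','rack_slot'):
        print(n,t,[(np.round(r['uv'],1).tolist(),round(r['score'],2)) for r in manip.spot_point(t,n)[:4]])
E
python3 a.py
```

```text
t 0.0 tcp [0.2362 0.5782 0.2048] q [-0.0001  0.1927  0.9813 -0.0006] F [-0.4679  0.2053 -0.1171] M [ 0.0401 -0.0096 -0.0206] w 1.0025132090493312 gf 0.0 j [-1.2245  0.418  -0.0103  1.6142  0.0047  1.1108 -0.053 ]
side [388.2876   0.     319.2727] [ 0.1132 -0.1512  0.7206] [ 0.5666  0.1295 -0.8137]
side wedge [([423.4, 305.5], 0.95), ([405.8, 239.5], 0.9), ([469.3, 202.3], 0.76)]
side mould [([223.9, 218.5], 0.78)]
side rack [([381.1, 243.5], 0.85), ([405.4, 240.1], 0.35)]
side slot_left [([189.8, 183.5], 0.66), ([406.5, 222.7], 0.2)]
side slot_right [([240.6, 199.6], 0.63)]
side rack_slot [([409.0, 225.6], 0.75)]
top [426.1331   0.     315.0711] [ 0.3625 -0.0631  1.099 ] [ 0.1839  0.0087 -0.9829]
top wedge [([409.5, 258.5], 0.93), ([388.4, 207.2], 0.75), ([432.9, 162.4], 0.49)]
top mould [([238.5, 220.8], 0.96)]
top rack [([371.1, 210.6], 0.78)]
top slot_left [([205.4, 213.7], 0.76)]
top slot_right [([248.4, 220.5], 0.88), ([390.3, 202.5], 0.31)]
top rack_slot [([392.6, 199.6], 0.9)]
```

View pics/side0.png

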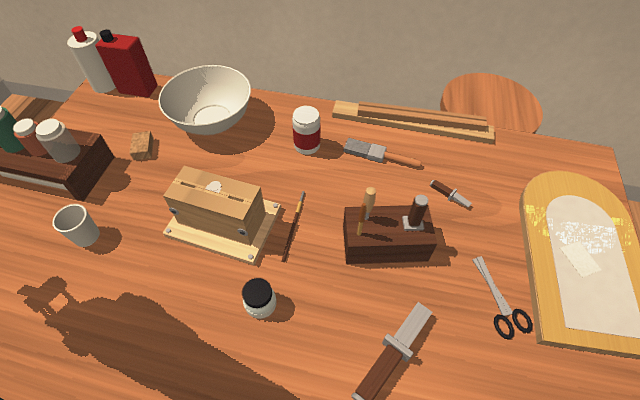

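View pics/top0.png

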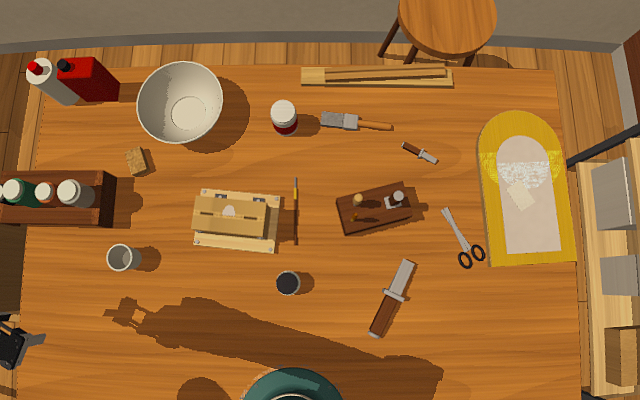

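```bash
python3 - <<'E'
from h import *
for nm,a,b in [('sl',[189.8,183.5],[205.4,213.7]),('sr',[240.6,199.6],[248.4,220.5]),('rs',[409,225.6],[392.6,199.6]),('rack',[381.1,243.5],[371.1,210.6]),('mould',[223.9,218.5],[238.5,220.8]),('wr',[405.8,239.5],[388.4,207.2]),('w1',[423.4,305.5],[409.5,258.5]),('w3',[469.3,202.3],[432.9,162.4])]:
    print(nm,*tri(a,b))
E
```

```text
sl [0.50303448 0.19944872 0.12303732] 0.004573347841689738
sr [0.48970262 0.09416409 0.1206184 ] 0.012679573594676299
rs [ 0.54875364 -0.24133202  0.05907843] 0.010357202358034539
rack [ 5.29669746e-01 -1.95093053e-01  2.63135988e-04] 0.009444696364160147
mould [0.49750644 0.14238723 0.02626221] 0.002871632137600381
wr [ 0.53557009 -0.23933873  0.02470483] 0.003908786013248015
w1 [ 0.40540474 -0.28902947  0.01922448] 0.008020880326324054
w3 [ 0.65266107 -0.36074107  0.03471442] 0.0027949300645482614
```

The side view shows the mould at about (215,210), and the right wedge standing in the rack with its handle at (418,205) and collar at (413,223). The look-alikes lie at (395,350) and (450,193). The top view agrees: mould (238,218), wedge (395,200). Next I'll enlarge these.

```bash
python3 - <<'E'
from h import *
s=cv2.imread('pics/side0.png');t=cv2.imread('pics/top0.png')
def crop(im,x,y,w,h,W,H): return cv2.resize(im[y:y+h,x:x+w],(W,H),interpolation=cv2.INTER_CUBIC)
cv2.imwrite('pics/m.png',np.vstack([crop(s,155,160,130,50*1,780,300),crop(t,185,180,104,40,780,300)]))
cv2.imwrite('pics/r.png',np.hstack([crop(s,340,185,100,80,400,320)*1,crop(t,330,175,100,80,400,320)]))
E
```

```text
(no output)
```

View pics/m.png

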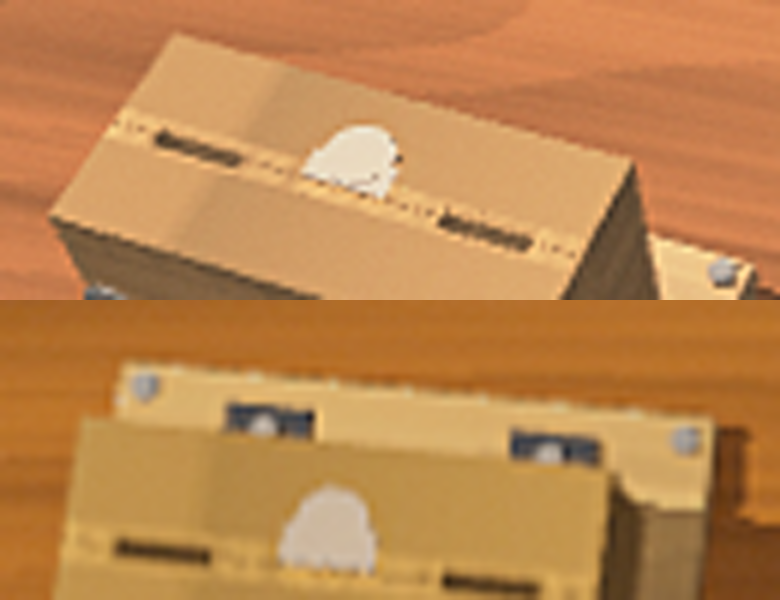

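View pics/r.png

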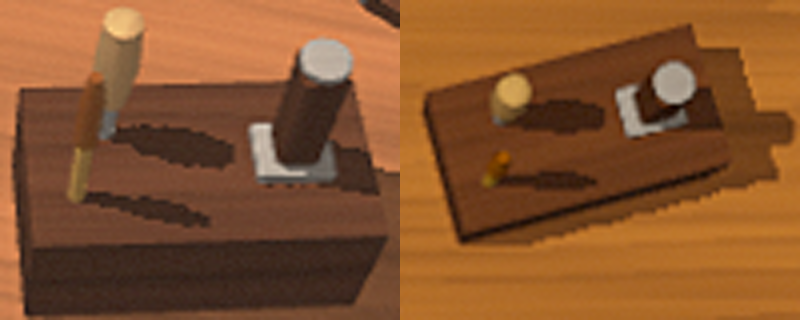

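The crops give the mould's top corners, the slots, the rack corners and the wedge cap. I'll fit planar poses to those.

```bash
cat > fit.py <<'E'
from h import *
from scipy.optimize import least_squares
S=lambda x,y,s,ox,oy:[(x+.5)/s-.5+ox,(y+.5)/s-.5+oy]
ms=lambda x,y:S(x,y,6,155,160); mt=lambda x,y:S(x,y-300,7.5,185,180)
rs=lambda x,y:S(x,y,4,340,185); rt=lambda x,y:S(x-400,y,4,330,175)
M=[('side',ms(198,149),(0,52)),('side',ms(485,232),(0,-52)),('side',ms(50,215),(-40,85)),('side',ms(177,35),(40,85)),('side',ms(633,162),(40,-85)),
 ('top',mt(163,551),(0,52)),('top',mt(491,584),(0,-52)),('top',mt(80,417),(40,85)),('top',mt(610,470),(40,-85))]
Rk=[('side',rs(18,88),(45,85)),('side',rs(358,80),(45,-85)),('side',rs(387,237),(-45,-85)),('side',rs(28,248),(-45,85)),
 ('top',rt(425,97),(45,85)),('top',rt(690,25),(45,-85)),('top',rt(727,165),(-45,-85)),('top',rt(462,240),(-45,85))]
def fit(L,z,x0):
    def f(p):
        c,s=np.cos(p[2]),np.sin(p[2]); o=[]
        for n,uv,(a,b) in L:
            o+=list(proj(n,[p[0]+(c*a-s*b)/1e3,p[1]+(s*a+c*b)/1e3,z])[0]-uv)
        return np.array(o)
    r=least_squares(f,x0); return r.x,r.fun.reshape(-1,2)
for nm,L,z,x0 in(('mould(seam)',M,.118,[.5,.14,-.12]),('rack',Rk,.075,[.53,-.19,.3])):
    for sel in('side','top',''):
        p,r=fit([l for l in L if sel in l[0]],z,x0); print(nm,sel,p.round(4))
    print(r.round(1).tolist())
    c,s=np.cos(p[2]),np.sin(p[2])
    for k in((52,-52) if nm[0]=='m' else (-45,)): print(k,p[0]-s*k/1e3,p[1]+c*k/1e3)
print('cap',tri(rs(325,60),rt(673,83)), atz('side',rs(325,60),.159),atz('top',rt(673,83),.159))
print('collar',atz('side',rs(292,153),.083))
E
python3 fit.py
```

```text
mould(seam) side [ 0.4997  0.1513 -0.0983]
mould(seam) top [ 0.4992  0.1489 -0.0928]
mould(seam)  [ 0.4994  0.1503 -0.0971]
[[0.8, 0.0], [0.7, 0.1], [0.1, 0.3], [-0.0, 0.1], [0.3, 0.4], [-0.6, -0.1], [-0.7, 0.2], [-0.5, -0.3], [-0.5, -0.0]]
52 0.504406460580984 0.20209581167641413
-52 0.4943245025140044 0.09858564733717803
rack side [ 0.5301 -0.1961  0.2522]
rack top [ 0.527  -0.1973  0.268 ]
rack  [ 0.5287 -0.1965  0.2592]
[[0.1, 0.7], [-1.1, 0.8], [0.6, 0.8], [0.8, 0.5], [-0.8, -1.1], [-0.6, -0.1], [0.6, -0.2], [-0.4, -1.3]]
-45 0.5402122710174332 -0.24001982338724548
cap (array([ 0.54103919, -0.23992041,  0.15931152]), np.float64(0.002292089169650805)) [ 0.54103942 -0.23881209  0.159     ] [ 0.54120687 -0.24114388  0.159     ]
collar [ 0.53968409 -0.23935402  0.083     ]
```

```bash
cat >> h.py <<'E'
def plan(x,y,z,yaw):
    """tool shift (mm) and turn (5deg units) to bring the TCP to x,y,z, pointing down, tool y at world angle yaw"""
    s=st(); q=s['orientation']; Rt=R.from_quat([q[1],q[2],q[3],q[0]])
    Rg=R.from_matrix(np.array([[np.sin(yaw),np.cos(yaw),0],[-np.cos(yaw),np.sin(yaw),0],[0,0,-1]]).round(9))
    Rg=R.from_matrix(np.stack([[-np.sin(yaw)*-1,-np.cos(yaw),0],[np.cos(yaw),np.sin(yaw),0],[0,0,-1]],1))
    d=Rt.inv().apply(np.array([x,y,z])-s['tcp_pos'])*1e3; r=np.degrees((Rt.inv()*Rg).as_rotvec())/5
    print('plan',d.round(1),r.round(3))
E
python3 - <<'E'
from h import *
R0=R.from_matrix(np.stack([[np.sin(.2592),-np.cos(.2592),0],[np.cos(.2592),np.sin(.2592),0],[0,0,-1]],1)); print(R0.as_matrix())
plan(.5405,-.24,.25,.2592)
E
```

```text
Traceback (most recent call last):
  File "scipy/spatial/transform/_rotation.pyx", line 1143, in scipy.spatial.transform._rotation.Rotation.from_matrix
ValueError: Non-positive determinant (left-handed or null coordinate frame) in rotation matrix 0: [[ 0.25630736  0.96659533  0.        ]
 [-0.96659533  0.25630736  0.        ]
 [ 0.          0.         -1.        ]].
```

```bash
python3 - <<'E'
L=open('h.py').read().split('\n')
L=[l for l in L if not l.startswith('    Rg=')]
i=[k for k,l in enumerate(L) if 's=st(); q=' in l][0]
L.insert(i+1,"    Rg=R.from_matrix(np.stack([[-np.sin(yaw),np.cos(yaw),0],[np.cos(yaw),np.sin(yaw),0],[0,0,-1]],1))")
open('h.py','w').write('\n'.join(L))
E
python3 -c "
from h import *
plan(.5405,-.24,.25,.2592)"
```

```text
t 0.7 tcp [0.2363 0.5786 0.2054] q [ 0.      0.1927  0.9813 -0.    ] F [ 0.4637 -0.4514  1.0082] M [-0.0268  0.0046 -0.0213] w 0.9975969204578082 gf 0.0 j [-1.2245  0.4174 -0.0103  1.6136  0.0047  1.1107 -0.053 ]
plan [-591.1 -642.7  -44.5] [-0.001  0.001 10.586]
```

Request:
carry_out --series '[[[0,0,-45,0,0,1,0],[-30,-32,-45,0,0,2,0],[-59,-64,-45,0,0,3,0],[-591,-643,-45,0,0,10.6,0],[-591,-643,-45,0,0,10.6,0],[-591,-643,-45,0,0,10.6,0],[-591,-643,-45,0,0,10.6,0],[-591,-643,-45,0,0,10.6,0],[-591,-643,-45,0,0,10.6,0],[-591,-643,-45,0,0,10.6,0],[-591,-643,-45,0,0,10.6,0],[-591,-643,-45,0,0,10.6,0],[-591,-643,-45,0,0,10.6,0],[-591,-643,-45,0,0,10.6,0],[-591,-643,-45,0,0,10.6,0],[-591,-643,-45,0,0,10.6,0],[-591,-643,-45,0,0,10.6,0],[-591,-643,-45,0,0,10.6,0],[-591,-643,-45,0,0,10.6,0],[-591,-643,-45,0,0,10.6,0]]]'

```text
clock: 2.7
tcp_pos: [0.5401, -0.245, 0.2501]
orientation: [0.0, 0.612, 0.791, -0.001]
wrist_force: [-0.5, 1.0, -0.1]
grip_width: 1.004
grasp_force: 0.0
```

```bash
python3 -c "
from h import *
plan(.5405,-.24,.106,.2592)"
```

```text
t 2.7 tcp [ 0.5401 -0.245   0.2501] q [ 0.0005  0.6123  0.7906 -0.0013] F [-0.4807  0.9956 -0.0921] M [-0.0784  0.0932  0.004 ] w 1.0043091078025894 gf 0.0 j [-0.1975  0.3961  0.7506  1.6642 -0.284   1.1942  0.8728]
plan [  5.1   1.9 144.1] [-0.018  0.027 -0.072]
```

Request:
carry_out --series '[[[0,0,0,0,0,0,0],[0,0,20,0,0,0,0],[0,0,40,0,0,0,0],[0,0,60,0,0,0,0],[0,0,75,0,0,0,0],[0,0,90,0,0,0,0],[0,0,90,0,0,0,0]]]'

```text
clock: 3.4
tcp_pos: [0.5397, -0.2392, 0.159]
orientation: [-0.001, 0.61, 0.792, -0.0]
wrist_force: [-0.5, 0.7, -0.9]
grip_width: 0.999
grasp_force: 0.0
```

```bash
python3 -c "
from h import *
plan(.5405,-.24,.106,.2592)"
```

```text
t 3.4 tcp [ 0.5397 -0.2392  0.159 ] q [-0.001   0.61    0.7924 -0.0003] F [-0.5278  0.7047 -0.9423] M [-0.0827  0.0435 -0.0061] w 0.9990346094016167 gf 0.0 j [-0.163   0.4862  0.7004  1.7651 -0.3598  1.0245  0.9299]
plan [-1.   0.7 53. ] [-0.02  -0.014 -0.006]
```

Request:
carry_out --series '[[[-1,0.7,15,0,0,0,0],[-1,0.7,30,0,0,0,0],[-1,0.7,45,0,0,0,0],[-1,0.7,53,0,0,0,0],[-1,0.7,53,0,0,0,0.3],[-1,0.7,53,0,0,0,0.5],[-1,0.7,53,0,0,0,0.7],[-1,0.7,53,0,0,0,1],[-1,0.7,53,0,0,0,1],[-1,0.7,53,0,0,0,1],[-1,0.7,53,0,0,0,1],[-1,0.7,53,0,0,0,1]]]' --newtons 50

```text
clock: 4.6
tcp_pos: [0.5412, -0.241, 0.1075]
orientation: [0.0, 0.61, 0.792, -0.0]
wrist_force: [0.4, -0.8, 0.2]
grip_width: 0.356
grasp_force: 0.0
```

```bash
python3 -c "
from h import *
plan(.5405,-.24,.106,.2592)"
```

```text
t 4.6 tcp [ 0.5412 -0.241   0.1075] q [ 0.0001  0.6103  0.7922 -0.    ] F [ 0.3571 -0.8452  0.2465] M [-0.0215  0.0443  0.0403] w 0.3560195418240072 gf 0.0 j [-0.1289  0.5522  0.6621  1.8003 -0.4134  0.9315  0.9709]
plan [ 1.1 -0.5  1.5] [ 0.     0.001 -0.014]
```

Request:
carry_out --series '[[[0,0,0,0,0,0,1],[0,0,0,0,0,0,1],[0,0,0,0,0,0,1],[0,0,0,0,0,0,1],[0,0,0,0,0,0,1]]]'

```text
clock: 5.1
tcp_pos: [0.5412, -0.2409, 0.1074]
orientation: [-0.0, 0.61, 0.792, -0.0]
wrist_force: [0.6, -0.3, -1.6]
grip_width: 0.235
grasp_force: 50.0
```

```bash
python3 -c "
from h import *
st()"
```

```text
t 5.1 tcp [ 0.5412 -0.2409  0.1074] q [-0.      0.6103  0.7922 -0.0001] F [ 0.631  -0.2653 -1.6351] M [-0.0592  0.0423  0.0058] w 0.2348653834354342 gf 49.99337397515774 j [-0.1289  0.5523  0.6621  1.8004 -0.4134  0.9315  0.971 ]
```

Request:
carry_out --series '[[[0,0,-15,0,0,0,1],[0,0,-30,0,0,0,1],[0,0,-50,0,0,0,1],[0,0,-75,0,0,0,1],[0,0,-105,0,0,0,1],[0,0,-140,0,0,0,1],[0,0,-175,0,0,0,1],[0,0,-200,0,0,0,1],[0,0,-200,0,0,0,1],[0,0,-200,0,0,0,1]]]'

```text
clock: 6.1
tcp_pos: [0.5411, -0.241, 0.3084]
orientation: [0.001, 0.61, 0.792, 0.0]
wrist_force: [-0.4, 0.9, -2.3]
grip_width: 0.235
grasp_force: 50.0
```

```bash
python3 -c "
from h import *
from fit import rs,rt
print(tri(rs(123,20),rt(512,85)))
plan(.4943,.0986,.3074,-.0971)" | tail -3
```

```text
(array([ 0.53828509, -0.14873877,  0.16462245]), np.float64(0.0020026536756751908))
t 6.1 tcp [ 0.5411 -0.241   0.3084] q [0.0006 0.6103 0.7921 0.0003] F [-0.4485  0.9266 -2.3351] M [-0.0612  0.0493 -0.0095] w 0.23468484185293714 gf 49.99802749603987 j [-0.2203  0.3488  0.7705  1.5871 -0.2498  1.306   0.8434]
plan [340.3  41.3   0.9] [0.015 0.003 4.067]
```

Request:
carry_out --series '[[[35,4,0,0,0,0.5,1],[75,9,0,0,0,1,1],[115,14,0,0,0,1.5,1],[155,19,0,0,0,2,1],[195,24,0,0,0,2.5,1],[235,29,0,0,0,3,1],[275,34,0,0,0,3.5,1],[310,38,0,0,0,4,1],[335,41,10,0,0,4.07,1],[340,41,30,0,0,4.07,1],[340,41,50,0,0,4.07,1],[340,41,65,0,0,4.07,1],[340,41,70,0,0,4.07,1],[340,41,70,0,0,4.07,1],[340,41,70,0,0,4.07,1],[340,41,70,0,0,4.07,1]]]'

```text
clock: 7.7
tcp_pos: [0.4944, 0.0983, 0.2381]
orientation: [0.0, 0.741, 0.672, 0.0]
wrist_force: [-0.3, 0.3, -2.2]
grip_width: 0.234
grasp_force: 50.0
```

```bash
python3 - <<'E'
from h import *
plan(.4943,.0986,.2374,-.0971)
s=manip.grab_frame('side');t=manip.grab_frame('top')
cv2.imwrite('pics/s1.png',s);cv2.imwrite('pics/t1.png',t)
crop=lambda im,x,y,w,h,W,H: cv2.resize(im[y:y+h,x:x+w],(W,H),interpolation=cv2.INTER_CUBIC)
cv2.imwrite('pics/c1.png',np.vstack([crop(s,155,160,130,50,780,300),crop(t,185,180,104,40,780,300)]))
E
```

```text
t 7.7 tcp [0.4944 0.0983 0.2381] q [0.0002 0.7407 0.6719 0.0004] F [-0.2695  0.2529 -2.1965] M [-0.1038  0.0683 -0.0029] w 0.23428026580677586 gf 49.99974723905325 j [-0.8278  0.1914  0.6501  1.8888 -0.1296  1.1023 -0.2252]
plan [ 0.3 -0.2  0.7] [ 0.009 -0.004 -0.002]
```

View pics/c1.png

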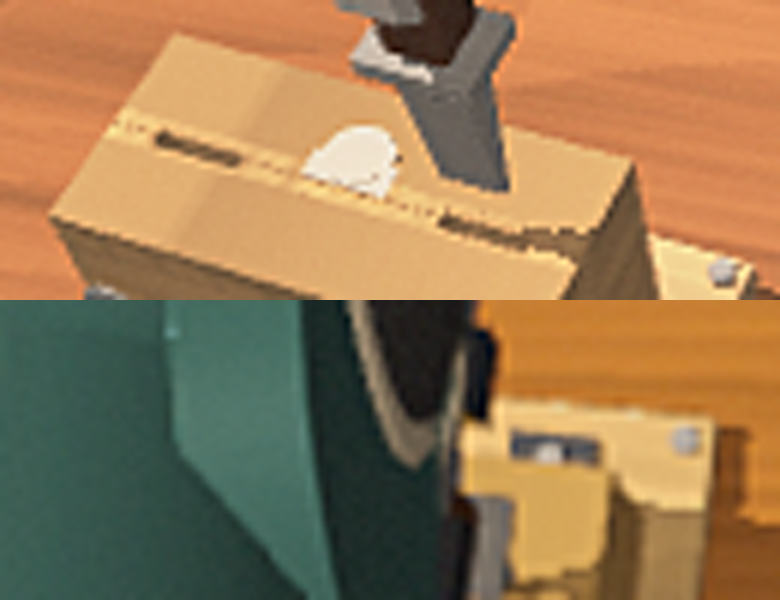

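The side view shows the tip edge at about crop (442,180)–(510,190), above the right slot at (438,220)–(532,243). I'll compare that with the projected positions.

```bash
python3 - <<'E' | tail -4
from fit import *
c=np.array([.4944,.0983,.1437]); u=np.array([-np.sin(-.0971),np.cos(-.0971),0]); v=np.array([u[1],-u[0],0])
tocrop=lambda uv:(uv-[155,160]+.5)*6-.5
print('tip exp L,R', tocrop(proj('side',[c+u*.011-v*.0015,c-u*.011-v*.0015])).round(0).tolist())
sl=np.array([.4943,.0986,.118])
print('slot exp',tocrop(proj('side',[sl+u*.016,sl-u*.016])).round(0).tolist())
print('slot dx +1mm px',(tocrop(proj('side',[sl+v*.001]))-tocrop(proj('side',[sl]))).round(2),(tocrop(proj('side',[sl+u*.001]))-tocrop(proj('side',[sl]))).round(2))
E
```

```text
collar [ 0.53968409 -0.23935402  0.083     ]
tip exp L,R [[442.0, 179.0], [506.0, 198.0]]
slot exp [[444.0, 220.0], [535.0, 246.0]]
slot dx +1mm px [[ 1.37 -2.43]] [[-2.84 -0.83]]
```

Tip and slot agree to about 1 mm, with the slot slightly more to +y. I'll shift and descend slowly to about 8 mm depth.

Request:
carry_out --series '[[[1.5,-0.5,8,0,0,0,1],[1.5,-0.5,16,0,0,0,1],[1.5,-0.5,22,0,0,0,1],[1.5,-0.5,24,0,0,0,1],[1.5,-0.5,26,0,0,0,1],[1.5,-0.5,28,0,0,0,1],[1.5,-0.5,30,0,0,0,1],[1.5,-0.5,31,0,0,0,1],[1.5,-0.5,32,0,0,0,1],[1.5,-0.5,33,0,0,0,1],[1.5,-0.5,33,0,0,0,1]]]'

```text
clock: 8.9
tcp_pos: [0.494, 0.0998, 0.2045]
orientation: [0.0, 0.741, 0.672, 0.0]
wrist_force: [1.0, 0.2, -1.8]
grip_width: 0.233
grasp_force: 50.0
```

```bash
cat >> h.py <<'E'

YAW=-.0971
def rep():
    """depth of the tip, tip place in the mould frame (seam fit, mm), force in mould axes, averaged over readings"""
    s=manip.read_state(); p=np.array(s['tcp_pos']); u=np.array([np.cos(YAW),np.sin(YAW)]); v=np.array([-u[1],u[0]])
    F=np.array(s['wrist_force']); T=np.array(s['torque']); d=p[:2]-[.4994,.1503]
    print(f"t {s['clock']:.2f} depth {(.118-p[2]+.0944)*1e3:.1f} x {d@u*1e3:.2f} y {d@v*1e3:.2f} Fx {F[:2]@u:.1f} Fy {F[:2]@v:.1f} Fz {F[2]:.1f} Mx {T[:2]@u:.2f} My {T[:2]@v:.2f} w {s['grip_width']*94:.1f}")
E
python3 -c "
from h import *
rep()"
```

```text
t 8.90 depth 7.9 x -0.50 y -50.77 Fx 1.0 Fy 0.3 Fz -1.8 Mx -0.07 My -0.58 w 21.9
```

A moment appeared (My −0.58), so the front wall is pushing the wedge back. I'll shift back 1 mm.

Request:
carry_out --series '[[[0,0.5,0,0,0,0,1],[0,1,0,0,0,0,1],[0,1,0,0,0,0,1],[0,1,0,0,0,0,1]]]'

```text
clock: 9.3
tcp_pos: [0.4947, 0.0997, 0.2044]
orientation: [-0.0, 0.741, 0.672, -0.0]
wrist_force: [-0.3, -0.5, -1.0]
grip_width: 0.236
grasp_force: 50.0
```

```bash
python3 -c "
from h import *
rep()"
```

```text
t 9.30 depth 8.0 x 0.22 y -50.83 Fx -0.3 Fy -0.6 Fz -1.0 Mx -0.02 My 0.06 w 22.2
```

Request:
carry_out --series '[[[0,0,1,0,0,0,1],[0,0,2,0,0,0,1],[0,0,3,0,0,0,1],[0,0,4,0,0,0,1],[0,0,4,0,0,0,1]]]'

```text
clock: 9.8
tcp_pos: [0.4948, 0.0997, 0.2004]
orientation: [0.0, 0.741, 0.672, -0.0]
wrist_force: [0.2, -0.5, -1.7]
grip_width: 0.235
grasp_force: 50.0
```

```bash
python3 -c "
from h import *
rep()"
```

```text
t 9.80 depth 12.0 x 0.33 y -50.82 Fx 0.3 Fy -0.4 Fz -1.7 Mx -0.06 My -0.10 w 22.1
```

Request:
carry_out --series '[[[0,-0.1,1,0,0,0,1],[0,-0.2,2,0,0,0,1],[0,-0.35,3,0,0,0,1],[0,-0.5,4,0,0,0,1],[0,-0.6,5,0,0,0,1],[0,-0.75,6,0,0,0,1],[0,-0.75,6,0,0,0,1]]]'

```text
clock: 10.5
tcp_pos: [0.4947, 0.1, 0.1952]
orientation: [0.0, 0.741, 0.672, 0.001]
wrist_force: [-1.0, -1.2, 10.6]
grip_width: 0.233
grasp_force: 50.0
```

```bash
python3 -c "
from h import *
rep()"
```

```text
t 10.50 depth 17.2 x 0.18 y -50.57 Fx -0.9 Fy -1.3 Fz 10.6 Mx -0.08 My 0.37 w 21.9
```

Request:
carry_out --series '[[[0,-0.3,1,0,0,0,1],[0,-0.5,2,0,0,0,1],[0,-0.6,3,0,0,0,1],[0,-0.75,4,0,0,0,1],[0,-0.9,5,0,0,0,1],[0,-0.9,5,0,0,0,1]]]'

```text
clock: 11.1
tcp_pos: [0.4939, 0.1, 0.1902]
orientation: [0.0, 0.741, 0.672, 0.001]
wrist_force: [-0.0, -1.1, 9.6]
grip_width: 0.236
grasp_force: 50.0
```

```bash
python3 -c "
from h import *
rep()"
```

```text
t 11.10 depth 22.2 x -0.62 y -50.55 Fx 0.1 Fy -1.1 Fz 9.6 Mx -0.09 My 0.25 w 22.2
```

Thrust is about 11 N with almost no side force. I'll withdraw and go to the left slot.

Request:
carry_out --series '[[[0,0.2,-4,0,0,0,1],[0,0.4,-10,0,0,0,1],[0,0.6,-18,0,0,0,1],[0,1.2,-26,0,0,0,1],[0,1.65,-34,0,0,0,1],[15,1.65,-36,0,0,0,1],[40,1.65,-36,0,0,0,1],[65,1.65,-36,0,0,0,1],[90,1.65,-36,0,0,0,1],[104,1.65,-36,0,0,0,1],[104,1.65,-36,0,0,0,1],[104,1.65,-36,0,0,0,1],[104,1.65,-36,0,0,0,1]]]'

```text
clock: 12.4
tcp_pos: [0.5049, 0.2022, 0.2255]
orientation: [0.0, 0.741, 0.671, -0.0]
wrist_force: [-0.8, -1.3, -2.4]
grip_width: 0.235
grasp_force: 50.0
```

```bash
python3 - <<'E'
from h import *
rep(); st()
s=manip.grab_frame('side')
cv2.imwrite('pics/c2.png',cv2.resize(s[160:220,155:285],(780,360),interpolation=cv2.INTER_CUBIC))
E
```

```text
t 12.40 depth -13.1 x 0.49 y 52.15 Fx -0.7 Fy -1.4 Fz -2.4 Mx -0.07 My 0.03 w 22.1
t 12.4 tcp [0.5049 0.2022 0.2255] q [ 0.0001  0.7411  0.6714 -0.0001] F [-0.85   -1.2838 -2.3717] M [-0.069   0.0381 -0.0058] w 0.23460786719307444 gf 49.998120591044426 j [-0.9258  0.2858  0.5901  1.8103 -0.1768  1.0983 -0.3722]
```

View pics/c2.png

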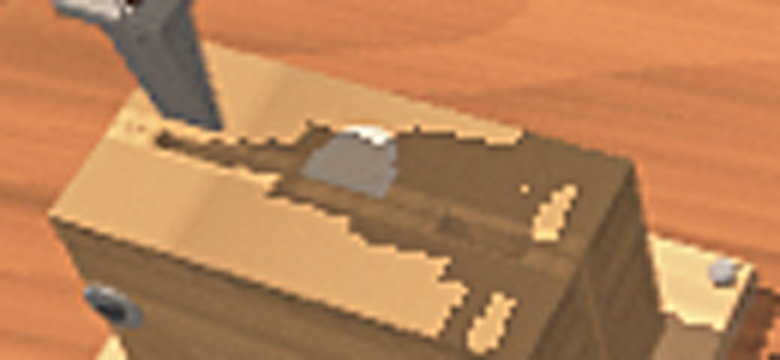

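The tip is at crop (155–220, 126). Dropped 13 mm it lands on the left slot (155–242, 149). Descending.

Request:
carry_out --series '[[[-0.5,0,6,0,0,0,1],[-0.5,0,12,0,0,0,1],[-0.5,0,15,0,0,0,1],[-0.5,0,17,0,0,0,1],[-0.5,0,19,0,0,0,1],[-0.5,0,21,0,0,0,1],[-0.5,0,23,0,0,0,1],[-0.5,0,24,0,0,0,1],[-0.5,0,24,0,0,0,1]]]'

```text
clock: 13.35
tcp_pos: [0.5048, 0.2027, 0.2013]
orientation: [0.0, 0.741, 0.672, -0.0]
wrist_force: [0.5, 0.0, -1.5]
grip_width: 0.235
grasp_force: 50.0
```

```bash
python3 -c "
from h import *
rep()"
```

```text
t 13.35 depth 11.1 x 0.24 y 52.68 Fx 0.5 Fy 0.1 Fz -1.5 Mx -0.14 My 0.20 w 22.1
```

Request:
carry_out --series '[[[0,-0.2,1,0,0,0,1],[0,-0.3,2,0,0,0,1],[0,-0.4,3,0,0,0,1],[0,-0.55,4,0,0,0,1],[0,-0.7,5,0,0,0,1],[0,-0.8,6,0,0,0,1],[0,-0.95,7,0,0,0,1],[0,-1.1,8,0,0,0,1],[0,-1.1,8,0,0,0,1]]]'

```text
clock: 14.25
tcp_pos: [0.5044, 0.2032, 0.1944]
orientation: [0.0, 0.741, 0.672, 0.001]
wrist_force: [-0.5, -0.1, 10.4]
grip_width: 0.236
grasp_force: 50.0
```

```bash
python3 -c "
from h import *
rep()"
```

```text
t 14.25 depth 18.0 x -0.10 y 53.11 Fx -0.5 Fy -0.1 Fz 10.4 Mx -0.10 My 0.43 w 22.2
```

Request:
carry_out --series '[[[0,-0.3,1,0,0,0,1],[0,-0.5,2,0,0,0,1],[0,-0.6,3,0,0,0,1],[0,-0.75,4,0,0,0,1],[0,-0.85,5,0,0,0,1],[0,-1,6,0,0,0,1],[0,-1.1,7,0,0,0,1],[0,-1.25,8,0,0,0,1],[0,-1.35,9,0,0,0,1],[0,-1.5,10,0,0,0,1],[0,-1.5,10,0,0,0,1]]]'

```text
clock: 15.35
tcp_pos: [0.503, 0.2033, 0.1844]
orientation: [0.0, 0.741, 0.672, 0.001]
wrist_force: [-1.5, -0.4, 11.1]
grip_width: 0.235
grasp_force: 50.0
```

```bash
python3 -c "
from h import *
rep()"
```

```text
t 15.35 depth 28.0 x -1.54 y 53.11 Fx -1.4 Fy -0.6 Fz 11.1 Mx -0.10 My 0.34 w 22.1
```

Request:
carry_out --series '[[[0,0.2,-4,0,0,0,1],[0,0.4,-10,0,0,0,1],[0,0.6,-20,0,0,0,1],[0,1.2,-31,0,0,0,1],[0,1.6,-41,0,0,0,1],[-15,1.6,-42,0,0,0,1],[-40,1.6,-42,0,0,0,1],[-65,1.6,-42,0,0,0,1],[-90,1.6,-42,0,0,0,1],[-104,1.6,-42,0,0,0,1],[-104,1.6,-42,0,0,0,1],[-104,1.6,-36,0,0,0,1],[-104,1.6,-30,0,0,0,1],[-104,1.6,-24,0,0,0,1],[-104,1.6,-18,0,0,0,1],[-104,1.6,-15,0,0,0,1],[-104,1.6,-12,0,0,0,1],[-104,1.6,-11,0,0,0,1],[-104,1.6,-11,0,0,0,1]]]'

```text
clock: 17.25
tcp_pos: [0.4938, 0.0993, 0.1945]
orientation: [0.0, 0.741, 0.672, -0.0]
wrist_force: [0.7, 0.6, -2.6]
grip_width: 0.234
grasp_force: 50.0
```

```bash
python3 -c "
from h import *
rep()"
```

```text
t 17.25 depth 17.9 x -0.65 y -51.31 Fx 0.7 Fy 0.7 Fz -2.6 Mx -0.04 My 0.03 w 22.0
```

Request:
carry_out --series '[[[0,-0.1,1,0,0,0,1],[0,-0.2,2,0,0,0,1],[0,-0.2,2,0,0,0,1]]]'

```text
clock: 17.55
tcp_pos: [0.4935, 0.0993, 0.1924]
orientation: [0.0, 0.741, 0.672, -0.0]
wrist_force: [0.3, 0.8, -1.9]
grip_width: 0.235
grasp_force: 50.0
```

```bash
python3 -c "
from h import *
rep()"
```

```text
t 17.55 depth 20.0 x -0.94 y -51.32 Fx 0.2 Fy 0.8 Fz -1.9 Mx -0.06 My 0.05 w 22.1
```

Request:
carry_out --series '[[[0,-0.1,1,0,0,0,1],[0,-0.2,2,0,0,0,1],[0,-0.2,2,0,0,0,1]]]'

```text
clock: 17.85
tcp_pos: [0.4934, 0.0993, 0.1904]
orientation: [0.0, 0.741, 0.672, 0.0]
wrist_force: [0.6, -0.3, -2.2]
grip_width: 0.237
grasp_force: 50.0
```

```bash
python3 -c "
from h import *
rep()"
```

```text
t 17.85 depth 22.0 x -0.99 y -51.31 Fx 0.6 Fy -0.2 Fz -2.2 Mx -0.04 My -0.25 w 22.3
```

Request:
carry_out --series '[[[0,0,1,0,0,0,1],[0,-0.1,2,0,0,0,1],[0,-0.25,3,0,0,0,1],[0,-0.35,4,0,0,0,1],[0,-0.5,5,0,0,0,1],[0,-0.6,6,0,0,0,1],[0,-0.75,7,0,0,0,1],[0,-0.75,7,0,0,0,1]]]'

```text
clock: 18.65
tcp_pos: [0.4931, 0.0996, 0.1841]
orientation: [0.0, 0.741, 0.672, 0.001]
wrist_force: [-0.4, 0.6, 10.4]
grip_width: 0.236
grasp_force: 50.0
```

```bash
python3 -c "
from h import *
rep()"
```

```text
t 18.65 depth 28.3 x -1.32 y -51.10 Fx -0.5 Fy 0.5 Fz 10.4 Mx -0.08 My 0.39 w 22.2
```

Request:
carry_out --series '[[[0,-0.35,1,0,0,0,1],[0,-0.5,2,0,0,0,1],[0,-0.65,3,0,0,0,1],[0,-0.8,4,0,0,0,1],[0,-0.9,5,0,0,0,1],[0,-1.05,6,0,0,0,1],[0,-1.2,7,0,0,0,1],[0,-1.2,7,0,0,0,1]]]'

```text
clock: 19.45
tcp_pos: [0.4921, 0.0996, 0.1772]
orientation: [0.0, 0.741, 0.672, 0.001]
wrist_force: [-0.3, -0.5, 9.7]
grip_width: 0.236
grasp_force: 50.0
```

```bash
python3 -c "
from h import *
rep()"
```

```text
t 19.45 depth 35.2 x -2.31 y -51.12 Fx -0.2 Fy -0.6 Fz 9.7 Mx -0.17 My 0.04 w 22.2
```

Request:
carry_out --series '[[[0,0.1,-4,0,0,0,1],[0,0.2,-12,0,0,0,1],[0,0.4,-24,0,0,0,1],[0,0.6,-38,0,0,0,1],[0,0.8,-49,0,0,0,1],[15,0.8,-49,0,0,0,1],[40,0.8,-49,0,0,0,1],[65,0.8,-49,0,0,0,1],[90,0.8,-49,0,0,0,1],[104,0.8,-49,0,0,0,1],[104,0.8,-49,0,0,0,1],[104,0.8,-42,0,0,0,1],[104,0.8,-36,0,0,0,1],[104,0.8,-30,0,0,0,1],[104,0.8,-24,0,0,0,1],[104,0.8,-18,0,0,0,1],[104,0.8,-14,0,0,0,1],[104,0.8,-12,0,0,0,1],[104,0.8,-12,0,0,0,1]]]'

```text
clock: 21.35
tcp_pos: [0.5023, 0.2029, 0.1883]
orientation: [0.0, 0.741, 0.672, -0.0]
wrist_force: [0.4, 0.3, -2.5]
grip_width: 0.234
grasp_force: 50.0
```

```bash
python3 -c "
from h import *
rep()"
```

```text
t 21.35 depth 24.1 x -2.25 y 52.65 Fx 0.4 Fy 0.4 Fz -2.5 Mx -0.05 My -0.01 w 22.0
```

Request:
carry_out --series '[[[0,0.2,1,0,0,0,1],[0,0.4,2,0,0,0,1],[0,0.4,2,0,0,0,1]]]'

```text
clock: 21.65
tcp_pos: [0.5027, 0.2029, 0.1865]
orientation: [0.0, 0.741, 0.672, 0.0]
wrist_force: [0.3, 0.4, -1.3]
grip_width: 0.236
grasp_force: 50.0
```

```bash
python3 -c "
from h import *
rep()"
```

```text
t 21.65 depth 25.9 x -1.82 y 52.71 Fx 0.3 Fy 0.4 Fz -1.3 Mx -0.12 My 0.08 w 22.2
```

Request:
carry_out --series '[[[0,0,1,0,0,0,1],[0,0,2,0,0,0,1],[0,0,2,0,0,0,1]]]'

```text
clock: 21.95
tcp_pos: [0.5026, 0.2029, 0.1844]
orientation: [0.0, 0.741, 0.672, -0.0]
wrist_force: [-0.6, 0.8, -3.2]
grip_width: 0.237
grasp_force: 50.0
```

```bash
python3 -c "
from h import *
rep()"
```

```text
t 21.95 depth 28.0 x -1.87 y 52.69 Fx -0.7 Fy 0.7 Fz -3.2 Mx 0.01 My 0.06 w 22.3
```

Request:
carry_out --series '[[[0,-0.1,1,0,0,0,1],[0,-0.25,2,0,0,0,1],[0,-0.4,3,0,0,0,1],[0,-0.55,4,0,0,0,1],[0,-0.7,5,0,0,0,1],[0,-0.8,6,0,0,0,1],[0,-0.95,7,0,0,0,1],[0,-0.95,7,0,0,0,1]]]'

```text
clock: 22.75
tcp_pos: [0.5024, 0.2034, 0.1783]
orientation: [0.0, 0.741, 0.672, 0.001]
wrist_force: [-1.4, -0.0, 10.3]
grip_width: 0.232
grasp_force: 50.0
```

```bash
python3 -c "
from h import *
rep()"
```

```text
t 22.75 depth 34.1 x -2.14 y 53.12 Fx -1.4 Fy -0.2 Fz 10.3 Mx -0.01 My 0.44 w 21.8
```

Request:
carry_out --series '[[[0,-0.35,1,0,0,0,1],[0,-0.5,2,0,0,0,1],[0,-0.65,3,0,0,0,1],[0,-0.8,4,0,0,0,1],[0,-0.95,5,0,0,0,1],[0,-1.1,6,0,0,0,1],[0,-1.2,7,0,0,0,1],[0,-1.25,7.5,0,0,0,1],[0,-1.25,7.5,0,0,0,1]]]'

```text
clock: 23.65
tcp_pos: [0.5013, 0.2035, 0.1709]
orientation: [0.0, 0.741, 0.672, 0.001]
wrist_force: [-1.2, -0.0, 11.9]
grip_width: 0.234
grasp_force: 50.0
```

```bash
python3 -c "
from h import *
rep()"
```

```text
t 23.65 depth 41.5 x -3.28 y 53.16 Fx -1.1 Fy -0.1 Fz 11.9 Mx -0.04 My 0.28 w 22.0
```

Request:
carry_out --series '[[[0,0.1,-4,0,0,0,1],[0,0.3,-14,0,0,0,1],[0,0.6,-28,0,0,0,1],[0,0.9,-43,0,0,0,1],[0,1.2,-55,0,0,0,1],[-15,1.2,-55,0,0,0,1],[-40,1.2,-55,0,0,0,1],[-65,1.2,-55,0,0,0,1],[-90,1.2,-55,0,0,0,1],[-104,1.2,-55,0,0,0,1],[-104,1.2,-55,0,0,0,1],[-104,1.2,-47,0,0,0,1],[-104,1.2,-40,0,0,0,1],[-104,1.2,-33,0,0,0,1],[-104,1.2,-26,0,0,0,1],[-104,1.2,-19,0,0,0,1],[-104,1.2,-14,0,0,0,1],[-104,1.2,-11,0,0,0,1],[-104,1.2,-11,0,0,0,1]]]'

```text
clock: 25.55
tcp_pos: [0.4916, 0.0995, 0.1807]
orientation: [0.0, 0.741, 0.672, -0.0]
wrist_force: [1.0, -0.3, -1.5]
grip_width: 0.233
grasp_force: 50.0
```

```bash
python3 -c "
from h import *
rep()"
```

```text
t 25.55 depth 31.7 x -2.83 y -51.36 Fx 1.1 Fy -0.2 Fz -1.5 Mx -0.10 My -0.01 w 21.9
```

Request:
carry_out --series '[[[0,0.3,0,0,0,0,1],[0,0.5,1,0,0,0,1],[0,0.4,2,0,0,0,1],[0,0.3,3,0,0,0,1],[0,0.3,3,0,0,0,1]]]'

```text
clock: 26.05
tcp_pos: [0.4919, 0.0995, 0.1779]
orientation: [0.0, 0.741, 0.672, 0.0]
wrist_force: [-0.2, -0.4, -1.8]
grip_width: 0.238
grasp_force: 50.0
```

```bash
python3 -c "
from h import *
rep()"
```

```text
t 26.05 depth 34.5 x -2.50 y -51.31 Fx -0.1 Fy -0.4 Fz -1.8 Mx -0.04 My -0.16 w 22.4
```

Request:
carry_out --series '[[[0,-0.1,1,0,0,0,1],[0,-0.1,1,0,0,0,1]]]'

```text
clock: 26.25
tcp_pos: [0.4919, 0.0995, 0.177]
orientation: [0.0, 0.741, 0.672, 0.0]
wrist_force: [1.3, -0.4, -1.1]
grip_width: 0.238
grasp_force: 50.0
```

```bash
python3 -c "
from h import *
rep()"
```

```text
t 26.25 depth 35.4 x -2.53 y -51.28 Fx 1.3 Fy -0.3 Fz -1.1 Mx -0.03 My -0.22 w 22.4
```

Request:
carry_out --series '[[[0,0,1,0,0,0,1],[0,-0.2,2,0,0,0,1],[0,-0.4,3,0,0,0,1],[0,-0.6,4,0,0,0,1],[0,-0.75,5,0,0,0,1],[0,-0.9,6,0,0,0,1],[0,-1.1,7,0,0,0,1],[0,-1.2,7.7,0,0,0,1],[0,-1.2,7.7,0,0,0,1]]]'

```text
clock: 27.15
tcp_pos: [0.4913, 0.0997, 0.1699]
orientation: [0.0, 0.741, 0.672, 0.001]
wrist_force: [0.4, -0.6, 10.0]
grip_width: 0.235
grasp_force: 50.0
```

```bash
python3 -c "
from h import *
rep()"
```

```text
t 27.15 depth 42.5 x -3.16 y -51.10 Fx 0.5 Fy -0.6 Fz 10.0 Mx -0.13 My 0.12 w 22.1
```

Request:
carry_out --series '[[[0,0.1,-4,0,0,0,1],[0,0.2,-14,0,0,0,1],[0,0.4,-28,0,0,0,1],[0,0.5,-43,0,0,0,1],[0,0.6,-56,0,0,0,1],[15,0.6,-56,0,0,0,1],[40,0.6,-56,0,0,0,1],[65,0.6,-56,0,0,0,1],[90,0.6,-56,0,0,0,1],[104,0.6,-56,0,0,0,1],[104,0.6,-56,0,0,0,1],[104,0.6,-48,0,0,0,1],[104,0.6,-40,0,0,0,1],[104,0.6,-32,0,0,0,1],[104,0.6,-24,0,0,0,1],[104,0.6,-16,0,0,0,1],[104,0.6,-10,0,0,0,1],[104,0.6,-6,0,0,0,1],[104,0.6,-6,0,0,0,1]]]'

```text
clock: 29.05
tcp_pos: [0.5011, 0.2029, 0.1748]
orientation: [0.0, 0.741, 0.672, -0.0]
wrist_force: [0.3, -0.2, -1.1]
grip_width: 0.236
grasp_force: 50.0
```

```bash
python3 -c "
from h import *
rep()"
```

```text
t 29.05 depth 37.6 x -3.39 y 52.55 Fx 0.4 Fy -0.1 Fz -1.1 Mx -0.07 My 0.08 w 22.2
```

Request:
carry_out --series '[[[0,0,1,0,0,0,1],[0,0,2,0,0,0,1],[0,0,2,0,0,0,1]]]'

```text
clock: 29.35
tcp_pos: [0.5013, 0.2031, 0.1733]
orientation: [0.0, 0.741, 0.672, 0.0]
wrist_force: [-0.4, -0.2, -2.1]
grip_width: 0.235
grasp_force: 50.0
```

```bash
python3 -c "
from h import *
rep()"
```

```text
t 29.35 depth 39.1 x -3.22 y 52.76 Fx -0.3 Fy -0.3 Fz -2.1 Mx -0.08 My 0.13 w 22.1
```

Request:
carry_out --series '[[[0,-0.1,1,0,0,0,1],[0,-0.1,1,0,0,0,1]]]'

```text
clock: 29.55
tcp_pos: [0.5012, 0.2031, 0.1723]
orientation: [0.0, 0.741, 0.672, 0.0]
wrist_force: [-0.8, 0.7, -1.3]
grip_width: 0.236
grasp_force: 50.0
```

```bash
python3 -c "
from h import *
rep()"
```

```text
t 29.55 depth 40.1 x -3.34 y 52.76 Fx -0.8 Fy 0.6 Fz -1.3 Mx -0.01 My 0.10 w 22.2
```

Request:
carry_out --series '[[[0,-0.1,1,0,0,0,1],[0,-0.1,1,0,0,0,1]]]'

```text
clock: 29.75
tcp_pos: [0.5012, 0.2031, 0.1713]
orientation: [0.0, 0.741, 0.672, 0.0]
wrist_force: [0.3, 0.8, -0.6]
grip_width: 0.231
grasp_force: 50.0
```

```bash
python3 -c "
from h import *
rep()"
```

```text
t 29.75 depth 41.1 x -3.30 y 52.74 Fx 0.2 Fy 0.8 Fz -0.6 Mx 0.03 My 0.06 w 21.7
```

Both ends measure about 7 mm. I'll withdraw and check by picture while going back.

Request:
carry_out --series '[[[0,0,-5,0,0,0,1],[0,0,-15,0,0,0,1],[0,0,-28,0,0,0,1],[0,0,-43,0,0,0,1],[0,0,-60,0,0,0,1],[0,0,-85,0,0,0,1],[0,0,-115,0,0,0,1],[0,0,-138,0,0,0,1],[0,0,-138,0,0,0,1],[0,0,-138,0,0,0,1]]]'

```text
clock: 30.75
tcp_pos: [0.5011, 0.2031, 0.3098]
orientation: [-0.0, 0.741, 0.672, 0.0]
wrist_force: [0.2, -0.5, -1.9]
grip_width: 0.233
grasp_force: 50.0
```

```bash
python3 - <<'E'
from h import *
plan(.5412,-.2409,.309,.258)
E
```

```text
t 30.75 tcp [0.5011 0.2031 0.3098] q [-0.      0.7406  0.6719  0.0005] F [ 0.2368 -0.5018 -1.8696] M [-0.046   0.0907  0.0279] w 0.23315181351683295 gf 49.99890200793743 j [-0.9587  0.2028  0.6069  1.7058 -0.121   1.2696 -0.4226]
plan [-438.    83.     0.5] [ 0.009 -0.007 -4.07 ]
```

Request:
carry_out --series '[[[-25,5,0,0,0,-0.2,1],[-60,11,0,0,0,-0.6,1],[-100,19,0,0,0,-1,1],[-140,27,0,0,0,-1.4,1],[-180,34,0,0,0,-1.8,1],[-220,42,0,0,0,-2.2,1],[-260,49,0,0,0,-2.6,1],[-300,57,0,0,0,-3,1],[-340,64,0,0,0,-3.4,1],[-380,72,0,0,0,-3.8,1],[-415,79,0,0,0,-4.07,1],[-433,82,0,0,0,-4.07,1],[-438,83,0,0,0,-4.07,1],[-438,83,0,0,0,-4.07,1],[-438,83,0,0,0,-4.07,1],[-438,83,0,0,0,-4.07,1]]]'

```text
clock: 32.35
tcp_pos: [0.5414, -0.2396, 0.3092]
orientation: [-0.0, 0.61, 0.793, 0.0]
wrist_force: [0.2, -0.1, -1.7]
grip_width: 0.235
grasp_force: 50.0
```

```bash
python3 - <<'E'
from h import *
plan(.5412,-.2409,.18,.258)
s=manip.grab_frame('side');t=manip.grab_frame('top')
crop=lambda im,x,y,w,h,W,H: cv2.resize(im[y:y+h,x:x+w],(W,H),interpolation=cv2.INTER_CUBIC)
cv2.imwrite('pics/c3.png',np.vstack([crop(s,155,160,130,50,780,300),crop(t,185,195,104,40,780,300)]))
E
```

```text
t 32.35 tcp [ 0.5414 -0.2396  0.3092] q [-0.0002  0.6097  0.7927  0.0002] F [ 0.1601 -0.0876 -1.6659] M [-0.1042  0.0684 -0.0219] w 0.23499669984168617 gf 49.99903064221144 j [-0.24    0.3546  0.7962  1.586  -0.2601  1.3111  0.852 ]
plan [ -1.3  -0.6 129.2] [ 0.001 -0.006  0.018]
```

View pics/c3.png

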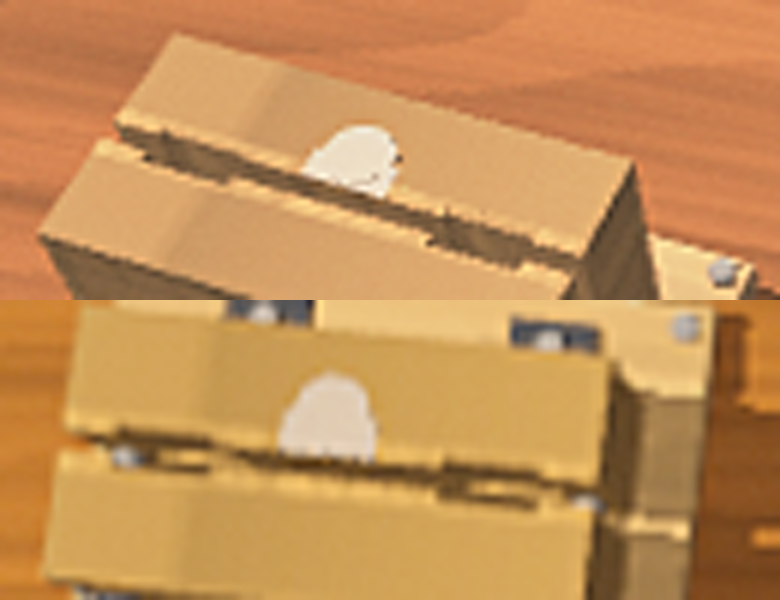

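The front half stands parallel, with the front-left corner moved (−10,+21) crop px, about 7–8 mm. Now lowering the wedge to just above the rack slot.

Request:
carry_out --series '[[[-0.8,-0.5,25,0,0,0,1],[-0.8,-0.5,55,0,0,0,1],[-0.8,-0.5,85,0,0,0,1],[-0.8,-0.5,110,0,0,0,1],[-0.8,-0.5,124,0,0,0,1],[-0.8,-0.5,124,0,0,0,1],[-0.8,-0.5,124,0,0,0,1]]]'

```text
clock: 33.15
tcp_pos: [0.5413, -0.242, 0.1863]
orientation: [0.0, 0.61, 0.792, 0.0]
wrist_force: [0.3, 0.2, -1.4]
grip_width: 0.238
grasp_force: 50.0
```

```bash
python3 - <<'E'
from h import *
plan(.5412,-.2409,.1074,.258)
E
```

```text
t 33.15 tcp [ 0.5413 -0.242   0.1863] q [0.0005 0.6102 0.7923 0.0001] F [ 0.3489  0.1984 -1.4365] M [-0.0579 -0.004   0.0014] w 0.2380632569534861 gf 50.00012565404177 j [-0.1909  0.4655  0.7435  1.7366 -0.3523  1.0768  0.9274]
plan [ 1.1  0.1 78.9] [0.007 0.008 0.002]
```

Request:
carry_out --series '[[[0.9,0,5,0,0,0,1],[0.9,0,13,0,0,0,1],[0.9,0,23,0,0,0,1],[0.9,0,33,0,0,0,1],[0.9,0,43,0,0,0,1],[0.9,0,53,0,0,0,1],[0.9,0,62,0,0,0,1],[0.9,0,69,0,0,0,1],[0.9,0,74,0,0,0,1],[0.9,0,76,0,0,0,1],[0.9,0,76,0,0,0,1]]]'

```text
clock: 34.25
tcp_pos: [0.5407, -0.241, 0.1092]
orientation: [0.0, 0.61, 0.792, -0.0]
wrist_force: [-0.1, -0.0, -0.9]
grip_width: 0.236
grasp_force: 50.0
```

```bash
python3 - <<'E'
from h import *
plan(.5412,-.2409,.1074,.258)
E
```

```text
t 34.25 tcp [ 0.5407 -0.241   0.1092] q [ 0.      0.6103  0.7922 -0.0001] F [-0.1074 -0.038  -0.9169] M [-0.1168  0.0816  0.0217] w 0.23561720236088637 gf 49.999916553497314 j [-0.1466  0.5563  0.6877  1.8009 -0.4284  0.9385  0.9841]
plan [-0.   0.5  1.8] [-0.001  0.001 -0.001]
```

Press gently to seat it.

Request:
carry_out --series '[[[0,0.3,1,0,0,0,1],[0,0.3,1.6,0,0,0,1],[0,0.3,2.2,0,0,0,1],[0,0.3,2.2,0,0,0,1]]]'

```text
clock: 34.65
tcp_pos: [0.5412, -0.241, 0.1074]
orientation: [0.0, 0.61, 0.792, 0.0]
wrist_force: [0.1, 0.5, 1.3]
grip_width: 0.235
grasp_force: 50.0
```

```bash
python3 - <<'E'
from h import *
st()
E
```

```text
t 34.65 tcp [ 0.5412 -0.241   0.1074] q [0.0003 0.6103 0.7922 0.0001] F [0.104  0.46   1.3178] M [0.0112 0.1175 0.0361] w 0.2345395315475317 gf 50.000697411596775 j [-0.1453  0.5591  0.686   1.8015 -0.4308  0.935   0.9855]
```

Request:
carry_out --series '[[[0,0,0,0,0,0,0.3],[0,0,0,0,0,0,0],[0,0,0,0,0,0,0],[0,0,0,0,0,0,0],[0,0,0,0,0,0,0],[0,0,0,0,0,0,0],[0,0,0,0,0,0,0],[0,0,0,0,0,0,0],[0,0,-10,0,0,0,0],[0,0,-25,0,0,0,0],[0,0,-45,0,0,0,0],[0,0,-75,0,0,0,0],[0,0,-110,0,0,0,0],[0,0,-145,0,0,0,0],[0,-40,-165,0,0,0,0],[0,-80,-165,0,0,0,0],[0,-120,-165,0,0,0,0],[0,-120,-165,0,0,0,0],[0,-120,-165,0,0,0,0]]]'

```text
clock: 36.55
tcp_pos: [0.4248, -0.2717, 0.2734]
orientation: [0.001, 0.611, 0.792, 0.001]
wrist_force: [-0.2, 0.6, -0.3]
grip_width: 1.0
grasp_force: 0.0
```

```bash
python3 - <<'E'
from h import *
st()
s=manip.grab_frame('side');t=manip.grab_frame('top')
crop=lambda im,x,y,w,h,W,H: cv2.resize(im[y:y+h,x:x+w],(W,H),interpolation=cv2.INTER_CUBIC)
cv2.imwrite('pics/c4.png',np.vstack([np.hstack([crop(s,340,185,100,75,400,300),crop(t,330,175,100,75,400,300)]),crop(s,150,160,130,48,800,300)]))
E
```

```text
t 36.55 tcp [ 0.4248 -0.2717  0.2734] q [0.0008 0.6106 0.7919 0.001 ] F [-0.2166  0.6078 -0.2857] M [-0.0139  0.0148 -0.0486] w 1.0002555680278278 gf 0.0 j [-0.2485  0.1779  0.8605  1.8464 -0.1475  1.1807  0.9175]
```

View pics/c4.png

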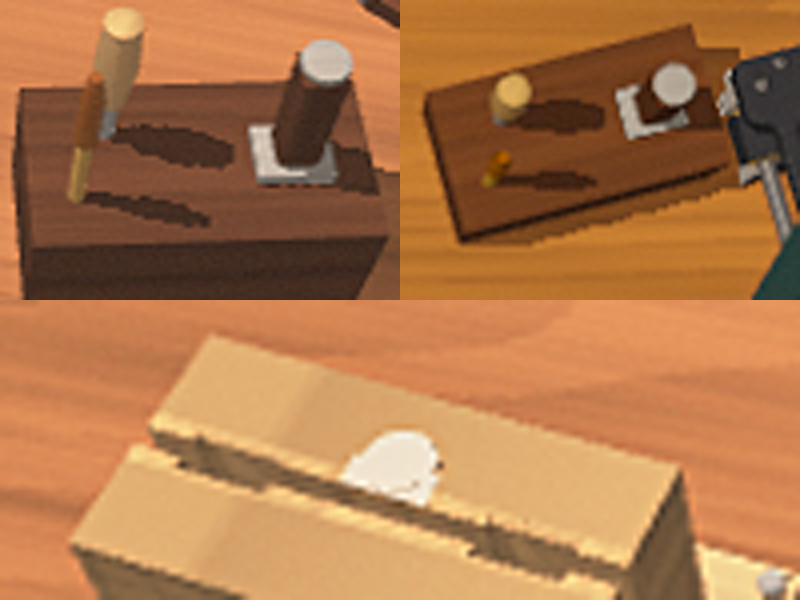

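The wedge stands home exactly as at the start, with its cap at crop (325,60), and the mould is open and parallel. Handing in.

```bash
python3 -c "
from h import *
print(manip.hand_in())"
```

```text
the job is handed in; nothing more can be done
None
```

The mould's front half stands about 7 mm off the back half at both ends (estimated from wedge depth and pictures), the wedge is fully home in its rack slot, and the job was handed in at about 37 s.

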